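# Stand the cheese sign up on its stand at the sandwich buffet

## Robot

A 6-joint arm with a two-finger parallel gripper is mounted at the origin on the work surface. World frame = base frame: x ahead of the robot, y to its left, z up, the work surface at z = 0. Lengths are in m, angles in rad, forces in N, time in s.
With the tool pointing down it reaches from about 0.325 to 0.75 m from the base axis. Payload 7.6 kg.
Tool frame: the origin (TCP) lies between the finger pads; the fingertips stand 17 mm ahead of it and the grasp point (between the pads) lies 2 mm behind it; z points along the fingers, y is the line along which they close (so a half turn about z gives the same grasp; the last joint's range is limited). The gripper opens to 85 mm and grips with 20 to 120 N. Pads are 22 mm wide; open, the fingers measure 114 mm over their backs; the gripper's body (76 mm by 85 mm) begins 54 mm behind the grasp point. The pads swing forward as they close: fully open they stand 13 mm farther back than shut.
Start: joints at [1.166, 0.052, 1.401, -0, 1.689, -0.07], TCP at [0.172, 0.496, 0.248] pointing down, gripper open.
Joint ranges: [-2.9, 2.9], [-0.91, 2.17], [0.12, 2.37], [-1.06, 4.2], [0.26, 2.73], [-2.93, 2.93]. Speed limits (rad/s): [2.57, 2.57, 3.01, 3.14, 3.14, 3.14].

## Interface

Orientations are given as a rotation vector (axis times angle).
In Python, from workcell import observe, optics, ticket gives the robot as it stands.
- The arm moves only by the tool arm_command, never from a script. Its argument "plan" is one flat list of numbers, 7 for each row, row after row: the shift along the tool's x, y, z scaled (see below), then the turn, a rotation vector about the tool's x, y, z scaled (see below), then the closure in counts, from 0 (fully open) to 255 (shut). A call has 1 to 12 rows; each row shifts and turns the commanded pose from where the row before left it, along the tool's axes as they then stand; what a row does not reach is not made up. The controller multiplies each number of a shift by 50 cm and each number of a turn by pi/2 rad. A row lasts 1/12 s, in which the tool goes at most 41.7 mm and 7.16 degrees, less where a joint would pass 70% of its speed; a pose out of reach is approached as far as the arm can. A call with a number of a shift or a turn outside -1 to 1 is refused whole. A call with a gripper value outside its range is refused whole. The fingers move at their own pace and stop on an object; "force" is the grip in N (left out, the last holds). Time passes only in rows, so rows that do not move let the fingers close. It gives the time, the measured TCP pose, the force, the opening and the grip force at its end, in the units of the state.
- observe(): the state, without advancing time (a new reading comes with each control period).
- optics.get_image(name): name is "scene" or "top" or "wrist"; returns the picture (420x560x3 uint8, blue, green, red); there is no depth.
- optics.calibration(name): a dict with "camera_matrix" (3x3 intrinsics, pixels), "extrinsics" (4x4, takes a point from camera to world coordinates). Camera axes: x right, y up, looking along -z (the intrinsics and any distortion apply to the point x, -y, -z); pixel columns grow to the right and rows downward; lengths in m; the calibration is good to about 2 mm. A picture is of the moment at which its call begins: read the wrist's pose just before it. calibration takes no time and is no camera call; for the wrist camera it gives the pose at the moment of the call.
- ticket.finish_job(): hands the job in; it is judged then, once.
Trained networks look in the newest picture that a camera, given by its name, has taken for a name from the list of things; names that differ only in an ending like _2 or _b are one class to them, and where a whole thing is asked for, a point or a joint stands for the part that bears it (a point fixed in the world has none). Each returns a list of dicts, best first, with "conf" (0 to 1); they miss things now and then, are a little off and sometimes report something else, mostly with a low value. They report only what shows in the picture. A call takes as long as a camera call. They do not tell look-alikes from the thing itself.
- optics.spot_in(camera, name): "location" ([x, y, z] in m, in world coordinates, good to about 4 mm: the middle of the surface that is visible of it).
- optics.spot_point(camera, name): "location" ([x, y, z] in m, in world coordinates, good to about 4 mm: a listed point, or the origin of a listed thing).
The state is a dict: "time_s": time; "joints": joint angles; "joint_velocities": joint speeds; "joint_efforts": joint torques, N m; "tcp_pos": TCP position; "orientation": TCP orientation; "wrist_force": force on the tool from outside, world axes, zero at the start; "moment": the same for the moment, N m; "grip_width": finger opening in m; "gripper_force": force on a finger pad.
Only numpy, scipy, OpenCV 4.12 (cv2) and the standard library are available. Lean on these libraries where they do the work, as an engineer would, in place of code of your own. Each camera call takes 0.05 s, during which the arm holds its last target. There are 200 camera calls.

## Task

Pick up the cheese sign that lies flat on the table and stand it upright on its dark foot edge on the wooden top of the display stand in front of the cheese tub: in the middle of the top and square with it. The stand's height setting is not known, so feel for the top: lower the upright sign onto it gently while you still hold it, then let go so that it stands free, and do not disturb the ham sign or the other things.

Things in the scene. Friction and masses are not known exactly. Their poses are not given: they have to be found in the camera images.
- sign: Cheese sign: loose rigid block 110 tall, 62 wide, 20 mm thick, 105-200 g, off-white, yellow cheese wedge on both broad faces (either may face the robot at the end), dark brown foot (last 16 mm at the foot end). Starts flat on the table. Origin: centre of the face it lies on. x: along the height from foot to top (must end up pointing up); y: along the width; z: thickness, up while lying.
- sign_center (a point): Centre of the sign block (10 mm above the body origin along the sign's z); axes as sign.
- sign_foot (a point): Centre of the sign's foot edge (the 62 x 20 mm dark face it must stand on), 55 mm from the centre along the sign's -x.
- cheese_stand: Fixed stand on the robot's side of the cheese tub. Origin: on the table under its middle; z up, x to the tub. Steel base 74x104x16 mm; on a column a level light-wood top plate, 70 mm along x, 100 along y, 10 thick, centred. Its upper face is 28 to 54 mm above the table, set anew each run and not reported; it yields down only above about 45 N. The sign's width must run along stand y.
- cheese_tub: Fixed clear plastic tub 140 (x) x 200 (y) x 72 mm high with stacks of yellow cheese slices. Origin: centre of its underside. The cheese and ham tubs trade places from run to run; the near wall is some 50 to 65 mm beyond the middle of the stand.
- ham_tub: The same fixed clear tub, but with round pink ham slices, on the other side. Origin at the centre of its underside. It has a similar stand, 40 mm high, in front of it, which already carries the ham sign.
- ham_sign: The ham sign, same size as the cheese sign but with a pink disc picture; loose, already standing upright on the stand in front of the ham tub. Origin: centre of its foot edge; here z points up. Leave it alone.
- pickle_jar: Bystander: loose jar, 64 mm across, 85 mm high, green cap, on the table between the tubs. Origin: centre of its underside.
- mug: Bystander: loose blue mug, 80 mm across, 90 mm high, at the robot's left. Origin: centre of its underside.
- butter_spatula: Bystander: loose steel spatula with a wooden handle, 280 mm long, lying at the robot's right. Origin: underside of its middle.
- pepper_mill: Bystander: loose dark wooden pepper mill, 52 mm across, 140 mm high, at the robot's left. Origin: centre of its underside.
- mustard: Bystander: loose yellow mustard jar with a red cap, 56 mm across, 75 mm high, between the tubs. Origin: centre of its underside.
Not all that is in view belongs to the job. What is shaped like the cheese_stand but pink or purple is not meant.

How it is judged:
By the outcome, as a careful person would: the job done as asked, in the order asked, and still so for the second after the job is handed in, with the robot touching nothing.
It also fails if it takes over 45 s, if anything falls off the work surface, if the arm or the gripper's body presses on something with over 40 N, if the wrist force passes 120 N, or if a joint passes its speed limit or range.

## Working session

There is one attempt and no reset: what is moved stays moved. The work goes in short steps, Python scripts to look and compute and a tool call to move; the robot and the scene stay as the last step left them, time stands still between calls to the robot, and variables do not carry over. Pictures are saved under pics/ and viewed, at most 11 in all, crops included, and the job is handed in when it is done.

Besides the shell and the picture viewer there is one more tool, called as name(argument=value, ...), one argument or row to a line, values as JSON. arm_command: Moves the arm, as the interface text tells. Its arguments: {"type":"object","properties":{"plan":{"type":"array","items":{"type":"number"}},"force":{"type":"number"}},"required":["plan"]}

```bash
mkdir -p pics; python3 - <<'E'
from workcell import observe, optics
import cv2
s=observe(); print({k:s[k] for k in('time_s','tcp_pos','orientation','wrist_force','grip_width')})
for c in("scene","top"):
    cv2.imwrite(f"pics/{c}0.png",optics.get_image(c))
    for n in("sign","sign_foot","sign_center","cheese_stand","cheese_tub","ham_sign","ham_tub","pickle_jar","mustard","mug","pepper_mill"):
        f=optics.spot_point if n not in("x",) else 0
        print(c,n,[([round(float(v),3) for v in d["location"]],round(d["conf"],2)) for d in f(c,n)[:3]])
E
```

```text
{'time_s': 0.0, 'tcp_pos': array([0.17239271, 0.49559858, 0.24745517]), 'orientation': array([-5.23451589e-01, -3.09730727e+00,  2.43202242e-03]), 'wrist_force': array([ 0.25794938,  0.02765622, -0.48049838]), 'grip_width': 0.08529645389877633}
scene sign [([0.445, -0.013, -0.001], 0.81), ([0.363, 0.474, 0.001], 0.54)]
scene sign_foot [([0.393, 0.009, 0.013], 0.64), ([0.578, 0.475, -0.001], 0.24)]
scene sign_center [([0.444, -0.014, 0.009], 0.93)]
scene cheese_stand [([0.363, 0.323, -0.002], 0.94), ([0.325, 0.15, -0.001], 0.87), ([0.495, 0.249, 0.003], 0.86)]
scene cheese_tub [([0.633, 0.249, 0.003], 0.94), ([0.394, 0.007, 0.012], 0.5)]
scene ham_sign [([0.54, -0.27, 0.043], 0.87), ([0.442, -0.015, -0.0], 0.7)]
scene ham_tub [([0.442, -0.013, -0.003], 0.69), ([0.671, -0.264, -0.0], 0.61)]
scene pickle_jar [([0.747, 0.053, 0.002], 0.71), ([0.523, -0.507, -0.001], 0.48)]
scene mustard [([0.73, -0.056, -0.001], 0.57), ([0.496, 0.247, 0.002], 0.15)]
scene mug [([0.361, 0.476, -0.002], 0.93)]
scene pepper_mill [([0.577, 0.473, -0.001], 0.87)]
top sign [([0.442, -0.013, 0.0], 0.56)]
top sign_foot [([0.39, 0.008, 0.011], 0.57)]
top sign_center [([0.441, -0.017, 0.011], 0.56)]
top cheese_stand [([0.326, 0.154, -0.002], 0.82), ([0.359, 0.325, 0.003], 0.71), ([0.493, 0.248, 0.002], 0.57)]
top cheese_tub [([0.628, 0.245, -0.001], 0.65), ([0.495, 0.247, -0.001], 0.18)]
top ham_sign [([0.544, -0.27, 0.042], 0.59)]
top ham_tub [([0.67, -0.261, 0.001], 0.78)]
top pickle_jar [([0.75, 0.057, -0.002], 0.61), ([0.539, -0.269, 0.043], 0.16)]
top mustard [([0.723, -0.053, -0.001], 0.79)]
top mug [([0.491, 0.247, 0.0], 0.41)]
top pepper_mill [([0.577, 0.472, 0.0], 0.51)]
```

View pics/scene0.png

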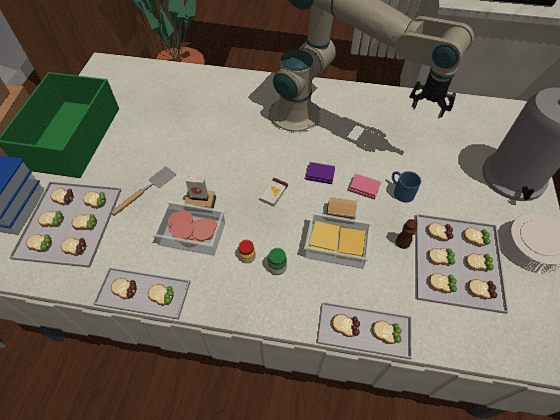

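View pics/top0.png

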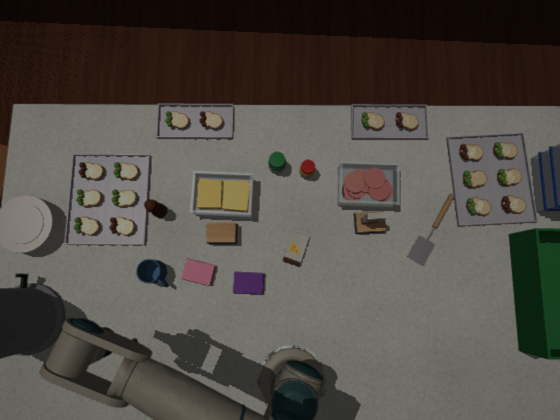

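The cheese sign lies at about (0.443, -0.014), foot toward the robot (scene px 275,190). The light-wood stand, at scene px (342,207), is at about (0.495, 0.248). Pink (365,186) and purple (320,172) are decoys. I'm moving above the sign and collecting joint data for the kinematics on the way.

arm_command(
  plan=[-0.053,-0.05,0,0,0,0,0,-0.053,-0.05,0,0,0,0,0,-0.053,-0.05,0,0,0,0,0,-0.053,-0.05,0,0,0,0,0,-0.053,-0.05,0,0,0,0,0,-0.053,-0.05,0,0,0,0,0,-0.053,-0.05,0,0,0,0,0,-0.053,-0.05,0,0,0,0,0,0,0,0,0,0,0,0],
)

```text
time_s: 1.95
tcp_pos: [0.3092, 0.2331, 0.2486]
orientation: [0.533, 3.094, -0.001]
wrist_force: [0.5, 0.5, 0.5]
grip_width: 0.0854
gripper_force: 0.0
```

```bash
cat > h.py <<'E'
from workcell import observe, optics
import numpy as np, json
from scipy.spatial.transform import Rotation as R
def log():
    s=observe(); d=dict(q=list(map(float,s['joints'])),p=list(map(float,s['tcp_pos'])),o=list(map(float,s['orientation'])))
    open('log.jsonl','a').write(json.dumps(d)+'\n')
    print('t %.2f'%s['time_s'],'q',np.round(s['joints'],3),'p',np.round(s['tcp_pos'],4),'\nR',np.round(R.from_rotvec(s['orientation']).as_matrix(),3).tolist(),'F',np.round(s['wrist_force'],1),'w',round(float(s['grip_width']),4)); return s
E
python3 -c "from h import *;log()"
```

```text
t 1.95 q [ 0.552 -0.352  1.762 -0.002  1.73  -0.678] p [0.3092 0.2331 0.2486] 
R [[-0.942, 0.335, 0.002], [0.335, 0.942, -0.001], [-0.002, -0.0, -1.0]] F [0.5 0.5 0.5] w 0.0854
```

arm_command(
  plan=[-0.053,-0.05,0,0,0,0,0,-0.053,-0.05,0,0,0,0,0,-0.053,-0.05,0,0,0,0,0,-0.053,-0.05,0,0,0,0,0,-0.053,-0.05,0,0,0,0,0,-0.053,-0.05,0,0,0,0,0,-0.053,-0.05,0,0,0,0,0,-0.053,-0.05,0,0,0,0,0,0,0,0,0,0,0,0],
)

```text
time_s: 2.7
tcp_pos: [0.443, -0.0253, 0.2477]
orientation: [-0.531, -3.096, 0.002]
wrist_force: [0.5, 0.1, -0.9]
grip_width: 0.0854
gripper_force: 0.0
```

```bash
python3 -c "from h import *;log()"
```

```text
t 2.70 q [-1.400e-01 -1.810e-01  1.624e+00 -1.000e-03  1.698e+00 -1.371e+00] p [ 0.443  -0.0253  0.2477] 
R [[-0.943, 0.333, -0.0], [0.333, 0.943, -0.001], [-0.0, -0.001, -1.0]] F [ 0.5  0.1 -0.9] w 0.0854
```

arm_command(
  plan=[0,0,0,0,0.075,0,0,0,0,0,0,0.075,0,0,0,0,0,0,0.075,0,0,0,0,0,0,0.075,0,0,0,0,0,0,0,0,0],
)

```text
time_s: 3.12
tcp_pos: [0.442, -0.0211, 0.2448]
orientation: [-0.445, -2.626, -0.108]
wrist_force: [-1.5, -0.3, -0.9]
grip_width: 0.0854
gripper_force: 0.0
```

```bash
python3 -c "from h import *;log()"
```

```text
t 3.12 q [-0.175  0.165  1.346  0.085  2.107 -1.385] p [ 0.442  -0.0211  0.2448] 
R [[-0.836, 0.329, -0.439], [0.292, 0.944, 0.152], [0.464, -0.001, -0.886]] F [-1.5 -0.3 -0.9] w 0.0854
```

```bash
cat > kin.py <<'E'
from h import *
from scipy.optimize import least_squares
rz=lambda a:R.from_euler('z',a); ry=lambda a:R.from_euler('y',a)
def fk(q,P,s4=1):
    a1,h,a2,d4,L=P[:5]; e=P[5] if len(P)>5 else 0
    r1=rz(q[0]); r2=r1*ry(q[1]); r3=r2*ry(q[2]); r5=r3*rz(s4*q[3])*ry(q[4]); r6=r5*rz(q[5])*rz(P[6])
    p=r1.apply([a1,0,h])+r2.apply([0,0,a2])+r3.apply([e,0,d4])+r5.apply([0,0,L])
    return p,r6
D=[json.loads(l) for l in open('log.jsonl')]
D.insert(0,dict(q=[1.166,.052,1.401,0,1.689,-.07],p=[.1724,.4956,.2475],o=[-.52345,-3.0973,.0024]))
def res(P,s4,lam=.02):
    o=[]
    for d in D:
        p,r=fk(d['q'],P,s4); o+=list((p-d['p'])*1e3)+list((r.inv()*R.from_rotvec(d['o'])).as_rotvec()*200)
    return np.array(o+list(lam*1e2*(P[:6]-np.array([0,.2,.35,.35,.2,0]))))
def fit():
    best=None
    for s4 in(1,-1):
        for off in (0,np.pi/2,-np.pi/2,np.pi):
            f=least_squares(res,[0,.2,.35,.35,.2,0,off],args=(s4,))
            if best is None or f.cost<best[0]: best=(f.cost,s4,f.x)
    return best
if __name__=='__main__':
    b=fit(); print(b[0],b[1],np.round(b[2],4)); print(np.round(res(b[2],b[1])[:6*len(D)].reshape(-1,6),1))
E
python3 kin.py
```

```text
2576.5392440267383 1 [-0.0846 -0.5284  0.2771  0.6927  0.371  -0.7908  1.5708]
[[ 34.2 -13.4  -3.4   0.2   0.    0. ]
 [ 13.1 -35.5   3.3  -0.   -0.   -0. ]
 [  4.9 -38.1  -2.2  -0.    0.   -0. ]
 [ -8.8 -27.9   2.3  -0.   -0.   -0. ]]
```

```bash
sed -i "s/r3.apply(\[e,0,d4\])/r3.apply([e,P[7],d4])/; s/\[0,.2,.35,.35,.2,0,off\]/[0,.2,.35,.35,.2,0,off,.037]/" kin.py; python3 kin.py
```

```text
0.3032829726486702 1 [-5.0000e-04  1.9250e-01  3.5090e-01  4.9870e-01  2.6480e-01  8.9300e-02
  1.5708e+00  3.6800e-02]
[[-0.1 -0.   0.5  0.2  0.   0. ]
 [-0.  -0.1 -0.1 -0.  -0.  -0. ]
 [ 0.2 -0.1 -0.2 -0.   0.  -0. ]
 [-0.   0.  -0.1 -0.  -0.  -0. ]]
```

```bash
cat > ik.py <<'E'
from kin import *
lo=np.array([-2.9,-.91,.12,-1.06,.26,-2.93]); hi=np.array([2.9,2.17,2.37,4.2,2.73,2.93])
c,S4,PF=fit()
def ik(p,Rt,seeds):
    out=[]
    for q0 in seeds:
        g=lambda q:np.r_[(fk(q,PF,S4)[0]-p)*1e3,(fk(q,PF,S4)[1].inv()*Rt).as_rotvec()*500]
        f=least_squares(g,np.clip(q0,lo+1e-3,hi-1e-3),bounds=(lo,hi))
        if f.cost<1 and not any(np.abs(f.x-o).max()<.02 for o in out): out.append(f.x)
    return out
def ori(az,tilt): # down-tool with tool y at az+90, then tilt (>0 outwards along az)
    y=az+np.pi/2; 
    M=np.array([[-np.sin(y),np.cos(y),0],[np.cos(y),np.sin(y),0],[0,0,-1]])
    x=np.array([-np.cos(az),-np.sin(az),0]); Y=np.array([np.cos(y),np.sin(y),0])
    return R.from_matrix(np.c_[x,Y,[0,0,-1]])*R.from_euler('y',-tilt)
if __name__=='__main__':
    rng=np.random.default_rng(0); seeds=[rng.uniform(lo,hi) for _ in range(25)]+[np.array([-.17,.16,1.35,.1,2.1,-1.38])]
    for a in (0,20,30,40,50,60):
        A=np.radians(a)
        print(a,'pick',[np.round(q,2).tolist() for q in ik(np.array([.45,-.016,.022]),ori(np.radians(-23),-A),seeds)])
        print(a,'place',[np.round(q,2).tolist() for q in ik(np.array([.495,.248,.115]),ori(0,np.pi/2-A),seeds)])
E
python3 ik.py
```

```text
0 pick [[-0.12, 0.04, 1.89, -0.0, 1.22, -1.29]]
0 place [[0.71, 0.17, 2.22, 4.01, 1.02, 1.02]]
20 pick [[-0.16, 0.29, 1.64, 0.08, 1.55, -1.35]]
20 place []
30 pick [[-0.18, 0.42, 1.52, 0.11, 1.72, -1.36]]
30 place []
40 pick [[-0.2, 0.54, 1.41, 0.14, 1.88, -1.37]]
40 place [[0.61, -0.16, 2.08, -0.84, 0.63, -0.41]]
50 pick [[-0.21, 0.67, 1.3, 0.17, 2.03, -1.37]]
50 place [[0.56, -0.14, 1.98, -0.53, 0.75, -0.72]]
60 pick [[-0.21, 0.79, 1.2, 0.2, 2.18, -1.36]]
60 place [[0.52, -0.08, 1.88, -0.32, 0.91, -0.91]]
```

```bash
python3 - <<'E'
from h import *
import cv2
s=log(); C=optics.calibration('wrist'); im=optics.get_image('wrist'); cv2.imwrite('pics/w1.png',im)
T=np.linalg.inv(np.r_[np.c_[R.from_rotvec(s['orientation']).as_matrix(),s['tcp_pos']],[[0,0,0,1]]])@C['extrinsics']
print(np.round(T,3)); print({k:v for k,v in C.items() if k!='extrinsics'})
for n in("sign_foot","sign_center"): print(n,[(np.round(d["location"],3),round(d["conf"],2)) for d in optics.spot_point('wrist',n)[:2]])
E
```

```text
t 3.12 q [-0.175  0.165  1.346  0.085  2.107 -1.385] p [ 0.442  -0.0211  0.2448] 
R [[-0.836, 0.329, -0.439], [0.292, 0.944, 0.152], [0.464, -0.001, -0.886]] F [-1.5 -0.3 -0.9] w 0.0854
[[-0.     0.966  0.26   0.065]
 [ 1.     0.    -0.    -0.001]
 [-0.     0.26  -0.966 -0.124]
 [ 0.     0.     0.     1.   ]]
{'camera_matrix': array([[306.13520524,   0.        , 279.57710693],
       [  0.        , 306.13520524, 208.28740643],
       [  0.        ,   0.        ,   1.        ]])}
sign_foot [(array([0.393, 0.003, 0.012]), 0.6)]
sign_center [(array([ 0.442, -0.015,  0.008]), 0.61), (array([ 0.442, -0.011,  0.003]), 0.2)]
```

View pics/w1.png

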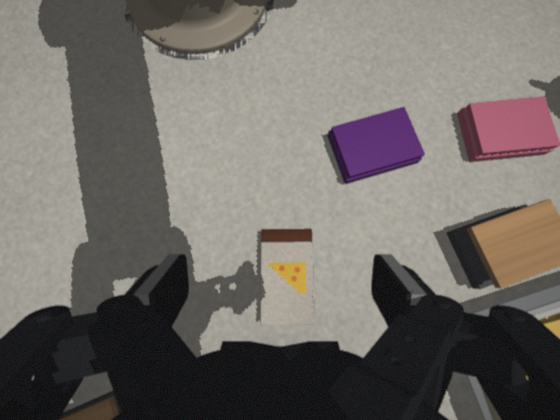

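The sign is in view with its dark foot edge at px (261–312, 229–241) and its far end at about y=323. It is almost aligned with the tool. The stand is cut off at right.

```bash
cat >> h.py <<'E'
def px2w(C,uv,z):
    K=C['camera_matrix'];E=np.array(C['extrinsics']); u=np.atleast_2d(uv).astype(float)
    d=np.c_[(u[:,0]-K[0,2])/K[0,0],-(u[:,1]-K[1,2])/K[1,1],-np.ones(len(u))]@E[:3,:3].T
    return E[:3,3]+d*((z-E[2,3])/d[:,2])[:,None]
E
python3 - <<'E'
from h import *
import cv2
im=cv2.imread('pics/w1.png'); C=optics.calibration('wrist')
g=im[200:345,240:335]
hsv=cv2.cvtColor(g,cv2.COLOR_BGR2HSV)
print(g[20:140:8,40].tolist()); print(g[80,10:90:4].tolist())
w=px2w(C,[[261,229],[312,229],[314,323],[260,323]],.02)
print(np.round(w,4)); print(w.mean(0), np.linalg.norm(np.diff(w,axis=0),axis=1))
d=w[2]+w[3]-w[0]-w[1]; print(np.degrees(np.arctan2(d[1],d[0])))
# stand from top camera
for c in('top','scene'):
    i=cv2.imread(f'pics/{c}0.png'); C=optics.calibration(c)
    x0,y0=((200,215) if c=='top' else (320,190)); a=i[y0:y0+40,x0:x0+50]
    h=cv2.cvtColor(a,cv2.COLOR_BGR2HSV); m=((h[...,0]>8)&(h[...,0]<22)&(h[...,1]>90)&(h[...,2]>100)).astype(np.uint8)
    r=cv2.minAreaRect(np.argwhere(m)[:,::-1].astype(np.float32)); b=cv2.boxPoints(r)+[x0,y0]
    for z in(.028,.041,.054):
        w=px2w(C,b,z); print(c,z,np.round(w[:,:2],3).tolist(),np.round(w.mean(0),3),np.round(np.linalg.norm(np.diff(w,axis=0),axis=1),3))
E
```

```text
[[153, 162, 166], [136, 144, 149], [34, 49, 81], [155, 166, 174], [157, 168, 175], [157, 167, 175], [54, 107, 187], [151, 169, 179], [158, 171, 177], [159, 171, 178], [154, 165, 173], [153, 165, 172], [155, 165, 174], [153, 163, 167], [154, 162, 166]]
[[81, 84, 87], [77, 82, 84], [82, 86, 87], [95, 102, 105], [160, 171, 179], [158, 169, 176], [155, 165, 173], [160, 171, 179], [147, 171, 183], [132, 170, 186], [65, 160, 196], [60, 118, 194], [68, 166, 200], [67, 164, 199], [142, 167, 180], [156, 166, 173], [149, 158, 162], [152, 162, 164], [156, 166, 168], [157, 167, 170]]
[[ 0.3835 -0.0256  0.02  ]
 [ 0.4038  0.0329  0.02  ]
 [ 0.5058 -0.0026  0.02  ]
 [ 0.4856 -0.0608  0.02  ]]
[ 0.44467933 -0.01403513  0.02      ] [0.0618722  0.10804804 0.06161939]
-19.124835511641823
top 0.028 [[0.529, 0.298], [0.529, 0.203], [0.466, 0.202], [0.465, 0.296]] [0.497 0.25  0.028] [0.095 0.063 0.094]
top 0.041 [[0.527, 0.296], [0.527, 0.202], [0.465, 0.2], [0.464, 0.294]] [0.496 0.248 0.041] [0.094 0.063 0.093]
top 0.054 [[0.525, 0.293], [0.525, 0.2], [0.463, 0.199], [0.463, 0.291]] [0.494 0.246 0.054] [0.093 0.062 0.092]
scene 0.028 [[0.591, 0.18], [0.457, 0.165], [0.434, 0.299], [0.568, 0.309]] [0.512 0.238 0.028] [0.135 0.137 0.135]
scene 0.041 [[0.599, 0.18], [0.467, 0.165], [0.443, 0.298], [0.577, 0.307]] [0.521 0.238 0.041] [0.133 0.135 0.134]
scene 0.054 [[0.607, 0.18], [0.476, 0.165], [0.453, 0.297], [0.585, 0.306]] [0.53  0.237 0.054] [0.132 0.134 0.132]
```

arm_command(
  plan=[0,0,0,0,0.0645,0,35,0,0,0,0,0.0645,0,35,0,0,0,0,0.0645,0,35,0,0,0,0,0,0,35,0,0,0,0,0,0,35],
)

```text
time_s: 3.68
tcp_pos: [0.4415, -0.0209, 0.2483]
orientation: [-0.396, -2.343, -0.16]
wrist_force: [0.5, -0.2, 1.0]
grip_width: 0.0736
gripper_force: 0.0
```

```bash
cat >> h.py <<'E'
def go(s,p,Rt=None):
    r=R.from_rotvec(s['orientation']); d=r.inv().apply(np.array(p)-s['tcp_pos'])
    print('shift total',np.round(d/.5,4),'min rows %.1f'%(np.linalg.norm(d)/.0417))
    if Rt is not None: v=(r.inv()*Rt).as_rotvec(); print('turn total',np.round(v/(np.pi/2),4),'min rows %.1f'%(np.degrees(np.linalg.norm(v))/7.16))
E
python3 - <<'E'
from ik import *
s=log(); go(s,[.4545,-.0173,.10],ori(np.radians(-19.1),-np.pi/4)); go(s,[.4545,-.0173,.020])
E
```

```text
t 3.68 q [-0.191  0.352  1.207  0.14   2.343 -1.369] p [ 0.4415 -0.0209  0.2483] 
R [[-0.677, 0.328, -0.658], [0.236, 0.945, 0.229], [0.697, -0.0, -0.717]] F [ 0.5 -0.2  1. ] w 0.0736
shift total [-0.2227  0.0155  0.1972] min rows 3.6
turn total [ 0.0005  0.0092 -0.0006] min rows 0.1
shift total [-0.3342  0.0155  0.312 ] min rows 5.5
```

arm_command(
  plan=[-0.0445,0.003,0.0394,0,0.009,0,35,-0.0445,0.003,0.0394,0,0,0,35,-0.0445,0.003,0.0394,0,0,0,35,-0.0445,0.003,0.0394,0,0,0,35,-0.0445,0.0035,0.0396,0,0,0,35,-0.0245,0,0.0255,0,0,0,35,-0.0245,0,0.0255,0,0,0,35,-0.0245,0,0.0255,0,0,0,35,-0.0245,0,0.0255,0,0,0,35,0,0,0,0,0,0,35,0,0,0,0,0,0,35],
)

```text
time_s: 4.6
tcp_pos: [0.451, -0.016, 0.0306]
orientation: [-0.393, -2.329, -0.163]
wrist_force: [0.7, -0.7, -0.2]
grip_width: 0.0735
gripper_force: 0.0
```

```bash
python3 - <<'E'
from ik import *
import cv2
s=log(); go(s,[.4545,-.0173,.020],ori(np.radians(-19.1),-np.pi/4))
cv2.imwrite('pics/w2.png',optics.get_image('wrist'))
E
```

```text
t 4.60 q [-0.181  0.621  1.316  0.118  1.982 -1.415] p [ 0.451  -0.016   0.0306] 
R [[-0.668, 0.328, -0.668], [0.232, 0.945, 0.232], [0.707, 0.0, -0.707]] F [ 0.7 -0.7 -0.2] w 0.0735
shift total [-0.0202 -0.0001  0.0098] min rows 0.3
turn total [ 0.0004 -0.0001 -0.0002] min rows 0.0
```

View pics/w2.png

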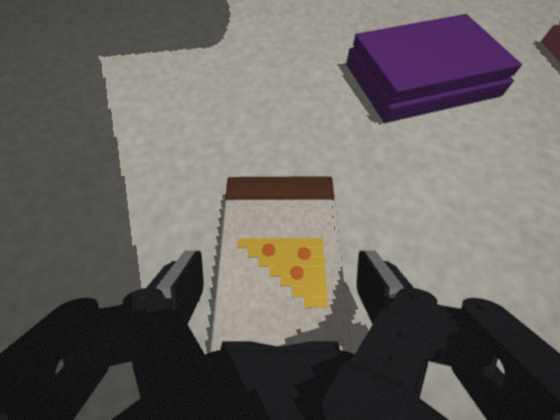

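The sign sits centred between the pads (px 225–335) and square with them. I'm lowering the last centimetre.

arm_command(
  plan=[-0.01,0,0.005,0,0,0,35,-0.01,0,0.005,0,0,0,35,0,0,0,0,0,0,35],
)

```text
time_s: 4.9
tcp_pos: [0.4543, -0.0175, 0.0183]
orientation: [-0.393, -2.326, -0.164]
wrist_force: [-0.0, 0.7, -0.5]
grip_width: 0.074
gripper_force: 0.0
```

arm_command(
  plan=[0,0,0,0,0,0,70,0,0,0,0,0,0,90,0,0,0,0,0,0,120,0,0,0,0,0,0,120,0,0,0,0,0,0,120,0,0,0,0,0,0,120],
  force=50,
)

```text
time_s: 5.4
tcp_pos: [0.4543, -0.0174, 0.0189]
orientation: [-0.393, -2.326, -0.164]
wrist_force: [1.7, -0.5, 3.8]
grip_width: 0.061
gripper_force: 55.4
```

arm_command(
  plan=[0.02,0,-0.02,0,0,0,120,0.04,0,-0.04,0,0,0,120,0.04,0,-0.04,0,0,0,120,0.04,0,-0.04,0,0,0,120,0.04,0,-0.04,0,0,0,120,0.04,0,-0.04,0,0,0,120,0.04,0,-0.04,0,0,0,120,0,0,0,0,0,0,120],
)

```text
time_s: 6.07
tcp_pos: [0.456, -0.0178, 0.2086]
orientation: [-0.393, -2.334, -0.164]
wrist_force: [0.7, 1.0, -0.9]
grip_width: 0.0608
gripper_force: 55.1
```

```bash
python3 - <<'E'
from ik import *
import cv2
s=log(); print(s['gripper_force'])
a=optics.get_image('wrist'); 
cv2.imwrite('pics/w3.png',a)
Rt=ori(0,np.pi/4); go(s,[.495,.248,.23],Rt)
# path check: interpolate, ik continuity
from scipy.spatial.transform import Slerp
r0=R.from_rotvec(s['orientation']); sl=Slerp([0,1],R.concatenate([r0,Rt])); q=np.array(s['joints'])
for t in np.linspace(0,1,11):
    o=ik(np.array(s['tcp_pos'])*(1-t)+np.array([.43,.248,.23])*t,sl(t),[q]); 
    if not o: print('fail',t); continue
    q=o[0]; print(round(t,1),np.round(q,2))
for z in(.18,.14,.12,.1):
    o=ik(np.array([.495,.248,z]),Rt,[q]); print(z,[np.round(k,2) for k in o])
E
```

```text
t 6.07 q [-0.183  0.423  1.201  0.143  2.287 -1.369] p [ 0.456  -0.0178  0.2086] 
R [[-0.672, 0.328, -0.664], [0.232, 0.945, 0.232], [0.703, 0.002, -0.711]] F [ 0.7  1.  -0.9] w 0.0608
55.06276309490204
shift total [0.1011 0.5279 0.0411] min rows 6.5
turn total [ 6.000e-04 -9.864e-01 -2.361e-01] min rows 12.7
0.0 [-0.18  0.42  1.2   0.14  2.29 -1.37]
0.1 [-0.13  0.3   1.29  0.15  2.16 -1.36]
0.2 [-0.08  0.19  1.38  0.14  2.02 -1.35]
0.3 [-0.02  0.07  1.48  0.13  1.89 -1.33]
0.4 [ 0.05 -0.05  1.57  0.11  1.75 -1.31]
0.5 [ 0.14 -0.15  1.66  0.07  1.61 -1.26]
0.6 [ 0.23 -0.25  1.74  0.01  1.48 -1.21]
0.7 [ 0.33 -0.33  1.82 -0.08  1.34 -1.13]
0.8 [ 0.45 -0.39  1.9  -0.2   1.21 -1.02]
0.9 [ 0.57 -0.43  1.96 -0.36  1.09 -0.88]
1.0 [ 0.69 -0.44  2.02 -0.57  0.99 -0.71]
0.18 [array([ 0.58, -0.22,  1.96, -0.57,  0.8 , -0.71])]
0.14 [array([ 0.58, -0.17,  1.99, -0.63,  0.72, -0.63])]
0.12 [array([ 0.58, -0.13,  2.01, -0.66,  0.68, -0.59])]
0.1 [array([ 0.58, -0.1 ,  2.02, -0.7 ,  0.65, -0.54])]
```

View pics/w3.png

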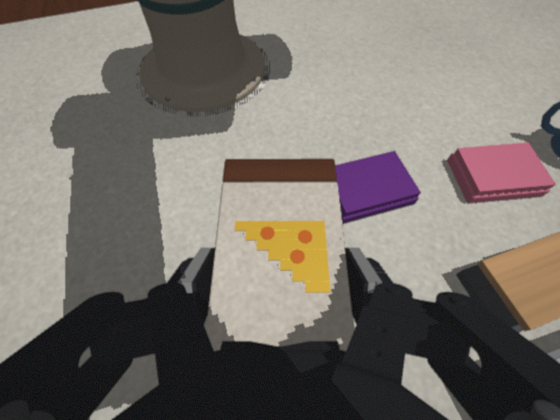

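arm_command(
  plan=[0,0.038,0,0,-0.0705,-0.017,120,0,0.038,0,0,-0.0705,-0.017,120,0,0.038,0,0,-0.0705,-0.017,120,0,0.038,0,0,-0.0705,-0.017,120,0,0.038,0,0,-0.0705,-0.017,120,0,0.038,0,0,-0.0705,-0.017,120,0,0.038,0,0,-0.0705,-0.017,120],
)

```text
time_s: 6.7
tcp_pos: [0.4894, 0.1112, 0.2072]
orientation: [0.259, 3.125, 0.111]
wrist_force: [-0.2, 0.1, -1.1]
grip_width: 0.0608
gripper_force: 54.9
```

arm_command(
  plan=[0,0.038,0,0,-0.0705,-0.017,120,0,0.038,0,0,-0.0705,-0.017,120,0,0.038,0,0,-0.0705,-0.017,120,0,0.038,0,0,-0.0705,-0.017,120,0,0.038,0,0,-0.0705,-0.017,120,0,0.038,0,0,-0.0705,-0.017,120,0,0.038,0,0,-0.0705,-0.017,120,0,0,0,0,0,0,120,0,0,0,0,0,0,120],
)

```text
time_s: 7.45
tcp_pos: [0.4998, 0.2429, 0.212]
orientation: [-0.006, 2.369, 0.002]
wrist_force: [-0.2, -0.9, -1.1]
grip_width: 0.0607
gripper_force: 55.0
```

```bash
python3 - <<'E'
from ik import *
import cv2
s=log(); C=optics.calibration('wrist'); im=optics.get_image('wrist'); cv2.imwrite('pics/w4.png',im)
# expected foot in tool frame from the pick
rp=R.from_rotvec([-.393,-2.326,-.164]); tp=np.array([.4543,-.0174,.0189]); d=np.array([np.cos(np.radians(-19.1)),np.sin(np.radians(-19.1)),0]); l=np.array([-d[1],d[0],0])
for n,v in(('centre',0*d),('foot',-.055*d)): print(n,'tool',np.round(rp.inv().apply(np.array([.4447,-.014,.01])+v-tp),4))
r=R.from_rotvec(s['orientation'])
K=C['camera_matrix'];E=np.linalg.inv(C['extrinsics'])
for a in(-.031,.031):
  for z in (0,.02):
    t=rp.inv().apply(np.array([.4447,-.014,z])-.055*d+a*l-tp); w=r.apply(t)+s['tcp_pos']; c=E[:3,:3]@w+E[:3,3]
    print('pred px',np.round([K[0,2]+K[0,0]*c[0]/-c[2],K[1,2]-K[1,1]*c[1]/-c[2]],1), 'w',np.round(w,4))
go(s,[.495,.248,.23],ori(0,np.pi/4))
print([(np.round(x["location"],3),round(x["conf"],2)) for x in optics.spot_point('wrist','cheese_stand')[:3]])
print([(np.round(x["location"],3),round(x["conf"],2)) for x in optics.spot_point('wrist','sign_foot')[:3]])
E
```

```text
t 7.45 q [ 0.561 -0.255  1.91  -0.507  0.863 -0.806] p [0.4998 0.2429 0.212 ] 
R [[-0.716, -0.005, 0.698], [-0.004, 1.0, 0.003], [-0.698, -0.0, -0.716]] F [-0.2 -0.9 -1.1] w 0.0607
centre tool [0.0009 0.0001 0.0135]
foot tool [ 0.0396 -0.      0.0525]
pred px [230.4 184.2] w [0.5182 0.2119 0.1466]
pred px [225.4 163.6] w [0.4982 0.2118 0.1468]
pred px [331.7 184.1] w [0.5179 0.2739 0.1465]
pred px [337.  163.5] w [0.4979 0.2738 0.1467]
shift total [-0.0183  0.0103 -0.0326] min rows 0.5
turn total [ 0.0018 -0.0084  0.0023] min rows 0.1
[(array([ 0.491,  0.248, -0.004]), 0.96), (array([0.629, 0.242, 0.001]), 0.41)]
[(array([0.508, 0.242, 0.148]), 0.95)]
```

View pics/w4.png

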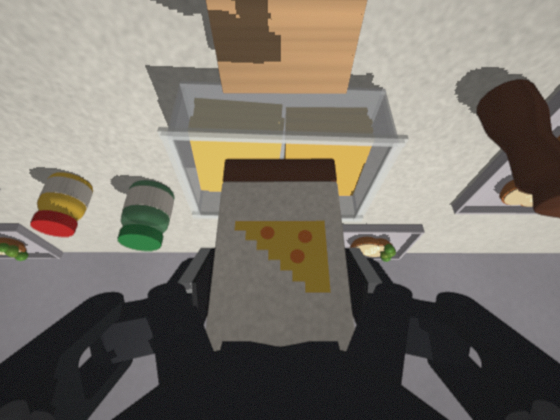

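Still firmly held. The foot edge is at px (224–336, 159), and the wooden top's far edge is at y≈93 from x≈222 to 350, square with the tool. I'm measuring the stand from that edge.

```bash
python3 - <<'E'
from h import *
import cv2
im=cv2.imread('pics/w4.png'); C=optics.calibration('wrist')
h=cv2.cvtColor(im,cv2.COLOR_BGR2HSV); m=((h[...,0]>6)&(h[...,0]<18)&(h[...,1]>85)&(h[...,2]>60)).astype(np.uint8); m[100:]=0; m[:,:195]=0; m[:,385:]=0
m=cv2.morphologyEx(m,cv2.MORPH_OPEN,np.ones((3,3)))
rows=[(y,np.flatnonzero(m[y])[[0,-1]].tolist()) for y in range(4,98,6) if m[y].any()]; print(rows)
cols=[(x,int(np.flatnonzero(m[:,x])[-1])) for x in range(225,350,12)]; print(cols)
Y=np.array([r[0] for r in rows if 40<r[0]<90]);Lf=np.polyfit(Y,[r[1][0] for r in rows if 40<r[0]<90],1);Rf=np.polyfit(Y,[r[1][1]+1 for r in rows if 40<r[0]<90],1)
F=np.polyfit([c[0] for c in cols],[c[1]+1 for c in cols],1)
def X(l):
    x=250.
    for _ in range(20): x=np.polyval(l,np.polyval(F,x))
    return [x,np.polyval(F,x)]
P=[X(Lf),X(Rf),[np.polyval(Lf,40),40],[np.polyval(Rf,40),40]]; print(np.round(P,1))
for z in np.arange(.028,.055,.004):
    w=px2w(C,P,z); print(round(z,3),'len %.4f'%np.linalg.norm(w[0]-w[1]),np.round(w[:,:2],4).tolist(),'yaw',np.round(np.degrees(np.arctan2(*(w[1]-w[0])[:2])),2))
E
```

```text
[(4, [207, 365]), (10, [208, 364]), (16, [209, 362]), (22, [211, 361]), (28, [212, 360]), (34, [213, 358]), (40, [214, 357]), (46, [215, 355]), (52, [217, 354]), (58, [218, 353]), (64, [218, 351]), (70, [219, 350]), (76, [220, 349]), (82, [221, 348]), (88, [223, 346])]
[(225, 92), (237, 92), (249, 92), (261, 92), (273, 92), (285, 92), (297, 92), (309, 92), (321, 92), (333, 92), (345, 92)]
[[223.2  93. ]
 [346.3  93. ]
 [214.4  40. ]
 [357.4  40. ]]
0.028 len 0.1108 [[0.5514, 0.1904], [0.5515, 0.3012], [0.5028, 0.1914], [0.5028, 0.3006]] yaw 0.07
0.032 len 0.1089 [[0.5481, 0.1913], [0.5483, 0.3002], [0.5004, 0.1923], [0.5005, 0.2995]] yaw 0.07
0.036 len 0.1070 [[0.5449, 0.1921], [0.545, 0.2991], [0.498, 0.1931], [0.4981, 0.2985]] yaw 0.07
0.04 len 0.1050 [[0.5417, 0.193], [0.5418, 0.2981], [0.4956, 0.194], [0.4957, 0.2975]] yaw 0.07
0.044 len 0.1031 [[0.5385, 0.1939], [0.5386, 0.297], [0.4933, 0.1949], [0.4933, 0.2964]] yaw 0.07
0.048 len 0.1012 [[0.5352, 0.1948], [0.5354, 0.2959], [0.4909, 0.1957], [0.491, 0.2954]] yaw 0.07
0.052 len 0.0992 [[0.532, 0.1956], [0.5321, 0.2949], [0.4885, 0.1966], [0.4886, 0.2943]] yaw 0.07
```

```bash
python3 - <<'E'
from ik import *
s=log(); go(s,[.488,.247,.130],ori(0,np.pi/4))
E
```

```text
t 7.60 q [ 0.557 -0.256  1.905 -0.506  0.863 -0.806] p [0.502  0.2417 0.2148] 
R [[-0.714, -0.001, 0.7], [0.001, 1.0, 0.002], [-0.7, 0.002, -0.714]] F [ 0.2  0.4 -1.6] w 0.0608
shift total [0.1388 0.0103 0.1015] min rows 2.1
turn total [ 0.0013 -0.006  -0.0007] min rows 0.1
```

arm_command(
  plan=[0.0278,0.002,0.0203,0,-0.006,0,120,0.0278,0.002,0.0203,0,0,0,120,0.0278,0.002,0.0203,0,0,0,120,0.0278,0.002,0.0203,0,0,0,120,0.0278,0.002,0.0203,0,0,0,120,0,0,0,0,0,0,120,0,0,0,0,0,0,120,0,0,0,0,0,0,120],
)

```text
time_s: 8.27
tcp_pos: [0.4894, 0.2474, 0.1315]
orientation: [0.0, 2.353, 0.004]
wrist_force: [-0.4, -0.6, -0.8]
grip_width: 0.0604
gripper_force: 55.0
```

```bash
python3 - <<'E'
from ik import *
import cv2
ss=[]
for c in('scene','top','wrist'):
    s=log(); im=optics.get_image(c); cv2.imwrite(f'pics/{c}5.png',im); ss.append(s['tcp_pos'])
    for n in('cheese_stand','sign_foot','sign_center'): print(c,n,[(np.round(x["location"],4),round(x["conf"],2)) for x in optics.spot_point(c,n)[:3] if abs(x["location"][0]-.49)<.05])
i=cv2.imread('pics/scene5.png')[130:270,280:420]; j=cv2.imread('pics/wrist5.png')
cv2.imwrite('pics/c5.png',np.hstack([cv2.resize(i,(420,420),interpolation=cv2.INTER_CUBIC),cv2.resize(j,(380,420))]))
E
```

```text
t 8.27 q [ 0.589 -0.171  2.017 -0.648  0.706 -0.608] p [0.4894 0.2474 0.1315] 
R [[-0.705, -0.001, 0.709], [0.001, 1.0, 0.003], [-0.709, 0.003, -0.705]] F [-0.4 -0.6 -0.8] w 0.0604
scene cheese_stand [(array([0.4956, 0.2446, 0.0029]), 0.65)]
scene sign_foot [(array([0.4987, 0.2486, 0.0674]), 0.95)]
scene sign_center [(array([0.4974, 0.245 , 0.1194]), 0.67)]
t 8.47 q [ 0.59  -0.171  2.017 -0.648  0.706 -0.607] p [0.489  0.2477 0.1312] 
R [[-0.705, -0.002, 0.709], [0.001, 1.0, 0.004], [-0.709, 0.003, -0.705]] F [-0.4 -0.9 -2. ] w 0.0607
top cheese_stand [(array([0.4927, 0.2455, 0.0005]), 0.74)]
top sign_foot [(array([0.5003, 0.2475, 0.0661]), 0.74)]
top sign_center [(array([0.497 , 0.2452, 0.1174]), 0.66)]
t 8.67 q [ 0.59  -0.17   2.019 -0.649  0.706 -0.606] p [0.4885 0.2476 0.1302] 
R [[-0.706, -0.002, 0.709], [0.0, 1.0, 0.003], [-0.709, 0.002, -0.706]] F [-0.  -0.3 -2.3] w 0.0609
wrist cheese_stand [(array([ 0.4938,  0.2519, -0.0033]), 0.94)]
wrist sign_foot [(array([0.5016, 0.245 , 0.0668]), 0.72)]
wrist sign_center [(array([0.495 , 0.2465, 0.1144]), 0.79), (array([0.4969, 0.2459, 0.0662]), 0.74)]
```

View pics/c5.png

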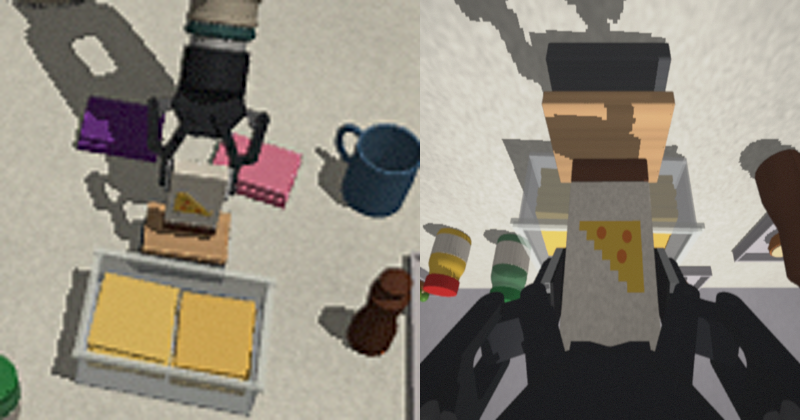

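```bash
python3 - <<'E'
from h import *
import cv2
im=cv2.imread('pics/wrist5.png'); C=optics.calibration('wrist')
print(im[80:116:2,200].tolist())
h=cv2.cvtColor(im,cv2.COLOR_BGR2HSV); m=((h[...,0]>5)&(h[...,0]<19)&(h[...,1]>80)&(h[...,2]>60)).astype(np.uint8); m[190:]=0; m[:,:160]=0; m[:,400:]=0
m=cv2.morphologyEx(m,cv2.MORPH_OPEN,np.ones((3,3)))
print([(y,np.flatnonzero(m[y])[[0,-1]].tolist()) for y in range(84,190,6) if m[y].any()])
print([(x,np.flatnonzero(m[:,x])[[0,-1]].tolist()) for x in list(range(186,216,6))+list(range(330,366,6)) if m[:,x].any()])
cv2.imwrite('pics/c6.png',cv2.resize(im[70:200,160:410],(750,390),interpolation=cv2.INTER_CUBIC))
E
```

```text
[[50, 47, 47], [46, 46, 46], [49, 49, 48], [48, 45, 47], [48, 46, 45], [50, 53, 57], [58, 77, 97], [65, 87, 108], [65, 89, 110], [66, 88, 109], [62, 87, 107], [69, 94, 118], [105, 145, 181], [116, 161, 204], [120, 165, 209], [121, 167, 213], [121, 168, 213], [78, 104, 132]]
[(96, [182, 372]), (102, [181, 374]), (108, [181, 373]), (114, [184, 371]), (120, [186, 369]), (126, [189, 367]), (132, [191, 365]), (138, [193, 363]), (144, [194, 361]), (150, [196, 359]), (156, [198, 357]), (162, [201, 355]), (168, [203, 353]), (174, [204, 351]), (180, [206, 349])]
[(186, [92, 120]), (192, [92, 136]), (198, [92, 156]), (204, [92, 174]), (210, [92, 182]), (330, [92, 180]), (336, [91, 181]), (342, [91, 182]), (348, [92, 182]), (354, [92, 165]), (360, [92, 149])]
```

View pics/c6.png

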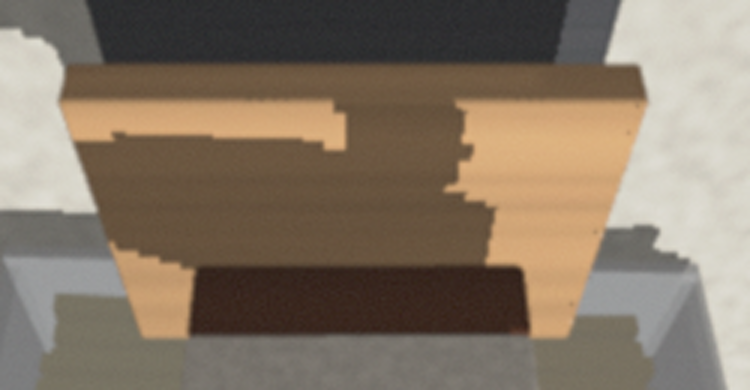

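```bash
python3 - <<'E'
from h import *
C=optics.calibration('wrist'); P=[[180,104],[375.7,104],[350.3,183],[207,183]]
for z in(.044,.047,.05,.053):
    w=px2w(C,P,z); print(z,np.round(w[:,:2],4).tolist(),np.round(w.mean(0),4),np.round(np.linalg.norm(np.diff(w,axis=0),axis=1),4))
print('foot near bottom edge if z=.066',np.round(px2w(C,[[225.7,159],[334.3,159]],.066),4)); s=log()
E
```

```text
0.044 [[0.4641, 0.1948], [0.464, 0.297], [0.5365, 0.2984], [0.5364, 0.1942]] [0.5003 0.2461 0.044 ] [0.1022 0.0725 0.1042]
0.047 [[0.4614, 0.1961], [0.4614, 0.2958], [0.5322, 0.2972], [0.5321, 0.1954]] [0.4968 0.2461 0.047 ] [0.0998 0.0708 0.1018]
0.05 [[0.4588, 0.1973], [0.4588, 0.2946], [0.5278, 0.296], [0.5277, 0.1967]] [0.4933 0.2461 0.05  ] [0.0974 0.0691 0.0993]
0.053 [[0.4561, 0.1985], [0.4561, 0.2934], [0.5235, 0.2947], [0.5234, 0.1979]] [0.4898 0.2461 0.053 ] [0.0949 0.0674 0.0968]
foot near bottom edge if z=.066 [[0.4819 0.2179 0.066 ]
 [0.4819 0.2762 0.066 ]]
t 8.87 q [ 0.591 -0.17   2.019 -0.649  0.706 -0.606] p [0.4884 0.2476 0.1299] 
R [[-0.706, -0.002, 0.708], [-0.0, 1.0, 0.003], [-0.708, 0.002, -0.706]] F [ 0.2  0.3 -0.8] w 0.0613
```

arm_command(
  plan=[0.0028,-0.002,-0.0028,0,0,0,120,0.0031,0,0.0031,0,0,0,120,0.0031,0,0.0031,0,0,0,120,0.0031,0,0.0031,0,0,0,120,0.0031,0,0.0031,0,0,0,120,0.0031,0,0.0031,0,0,0,120,0,0,0,0,0,0,120,0,0,0,0,0,0,120],
)

```text
time_s: 9.53
tcp_pos: [0.4864, 0.2466, 0.1187]
orientation: [-0.002, 2.355, 0.003]
wrist_force: [0.5, 0.7, -1.0]
grip_width: 0.0608
gripper_force: 55.0
```

arm_command(
  plan=[0.0014,0,0.0014,0,0,0,120,0,0,0,0,0,0,120,0.0014,0,0.0014,0,0,0,120,0,0,0,0,0,0,120],
)

```text
time_s: 9.87
tcp_pos: [0.487, 0.2468, 0.1179]
orientation: [-0.001, 2.353, 0.004]
wrist_force: [-1.6, -1.4, 3.3]
grip_width: 0.0606
gripper_force: 55.5
```

arm_command(
  plan=[0.0014,0,0.0014,0,0,0,120,0,0,0,0,0,0,120,0.0014,0,0.0014,0,0,0,120,0,0,0,0,0,0,120],
)

```text
time_s: 10.2
tcp_pos: [0.4878, 0.2471, 0.1178]
orientation: [-0.001, 2.35, 0.005]
wrist_force: [-3.7, -3.8, 11.4]
grip_width: 0.0608
gripper_force: 56.2
```

Contact at 11 N, so the top is found. I'm checking the centring in the image while the foot and top share a plane.

```bash
python3 - <<'E'
from h import *
import cv2
s=log(); C=optics.calibration('wrist'); im=optics.get_image('wrist'); cv2.imwrite('pics/w7.png',im)
cv2.imwrite('pics/c7.png',cv2.resize(im[80:210,160:410],(750,390),interpolation=cv2.INTER_CUBIC))
E
```

```text
t 10.20 q [ 0.591 -0.153  2.033 -0.678  0.678 -0.57 ] p [0.4878 0.2471 0.1178] 
R [[-0.702, -0.003, 0.712], [0.0, 1.0, 0.004], [-0.712, 0.003, -0.702]] F [-3.7 -3.8 11.4] w 0.0608
```

View pics/c7.png

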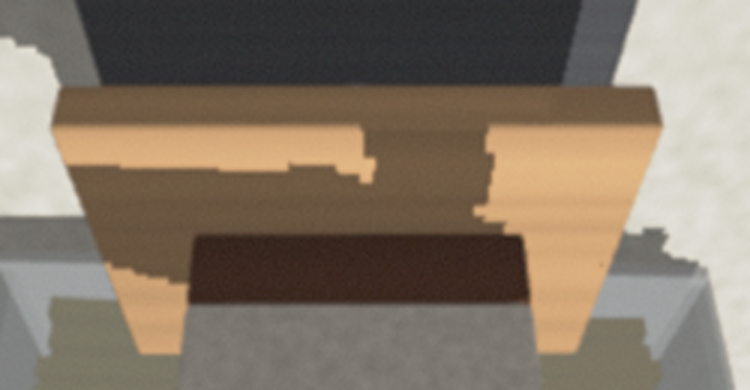

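```bash
python3 - <<'E'
import cv2,numpy as np
src=np.float32([[177.3,122],[380.7,122],[352.7,197.7],[206.3,197.7]]); dst=np.float32([[-35,-50],[-35,50],[35,50],[35,-50]])
print(cv2.perspectiveTransform(np.float32([[[224.7,158.3],[334.3,158.3]]]),cv2.getPerspectiveTransform(src,dst)))
E
```

```text
[[[ -7.0892377 -30.976694 ]
  [ -7.0892377  31.27229  ]]]
```

Homography: the foot is on the plate plane (width 62.2 mm), square, with y off 0.1 mm and x off +2.9 mm. I'm lifting slightly, shifting back 3 mm and lowering again.

arm_command(
  plan=[-0.0042,0,-0.0042,0,0,0,120,-0.0042,0,-0.0042,0,0,0,120,0.0042,0,-0.0042,0,0,0,120,0,0,0,0,0,0,120,0.0028,0,0.0028,0,0,0,120,0.0014,0,0.0014,0,0,0,120,0.0014,0,0.0014,0,0,0,120,0,0,0,0,0,0,120,0.0014,0,0.0014,0,0,0,120,0,0,0,0,0,0,120,0,0,0,0,0,0,120],
)

```text
time_s: 11.17
tcp_pos: [0.4845, 0.2469, 0.1179]
orientation: [-0.002, 2.351, 0.004]
wrist_force: [-2.2, -1.5, 7.5]
grip_width: 0.061
gripper_force: 55.8
```

arm_command(
  plan=[-0.001,0,-0.001,0,0,0,120,0,0,0,0,0,0,120,0,0,0,0,0,0,120],
  force=20,
)

```text
time_s: 11.42
tcp_pos: [0.4842, 0.247, 0.1179]
orientation: [-0.002, 2.352, 0.005]
wrist_force: [0.0, -0.7, 5.6]
grip_width: 0.0607
gripper_force: 55.4
```

arm_command(
  plan=[0,0,0,0,0,0,68,0,0,0,0,0,0,60,0,0,0,0,0,0,52,0,0,0,0,0,0,42,0,0,0,0,0,0,30,0,0,0,0,0,0,20,0,0,0,0,0,0,10,0,0,0,0,0,0,10,0,0,0,0,0,0,10],
)

```text
time_s: 12.17
tcp_pos: [0.4835, 0.2466, 0.1166]
orientation: [-0.002, 2.355, 0.004]
wrist_force: [0.4, -0.7, -0.8]
grip_width: 0.0821
gripper_force: 0.0
```

```bash
python3 - <<'E'
from h import *
import cv2
s=log(); im=optics.get_image('wrist'); cv2.imwrite('pics/w8.png',im)
E
```

```text
t 12.17 q [ 0.595 -0.161  2.041 -0.675  0.684 -0.57 ] p [0.4835 0.2466 0.1166] 
R [[-0.706, -0.002, 0.708], [-0.0, 1.0, 0.003], [-0.708, 0.002, -0.706]] F [ 0.4 -0.7 -0.8] w 0.0821
```

View pics/w8.png

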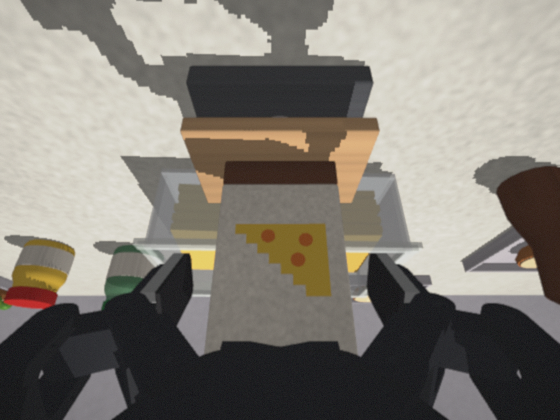

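arm_command(
  plan=[0,0,-0.01,0,0,0,5,0,0,-0.02,0,0,0,5,0,0,-0.03,0,0,0,5,0,0,-0.04,0,0,0,5,0,0,-0.05,0,0,0,5,0,0,-0.05,0,0,0,5,0,0,-0.05,0,0,0,5,0,0,-0.05,0,0,0,5,0,0,0,0,0,0,5,0,0,0,0,0,0,5,0,0,0,0,0,0,5],
)

```text
time_s: 13.13
tcp_pos: [0.3772, 0.2461, 0.2219]
orientation: [-0.002, 2.355, 0.003]
wrist_force: [0.8, 0.3, -0.4]
grip_width: 0.0836
gripper_force: 0.0
```

```bash
python3 - <<'E'
from h import *
import cv2
s=log(); im=optics.get_image('wrist')
for n in('sign_foot','sign_center','cheese_stand'): print(n,[(np.round(x["location"],4),round(x["conf"],2)) for x in optics.spot_point('wrist',n)[:2]])
a=optics.get_image('scene')
print([(np.round(x["location"],4),round(x["conf"],2)) for x in optics.spot_point('scene','ham_sign')[:2]])
cv2.imwrite('pics/c9.png',np.hstack([cv2.resize(im,(400,300)),cv2.resize(a[120:300,150:450],(400,300))]))
E
```

```text
t 13.13 q [ 0.791 -0.568  2.118 -0.61   1.064 -0.625] p [0.3772 0.2461 0.2219] 
R [[-0.706, -0.002, 0.708], [-0.0, 1.0, 0.003], [-0.708, 0.002, -0.706]] F [ 0.8  0.3 -0.4] w 0.0836
sign_foot [(array([0.4932, 0.2445, 0.0556]), 0.56)]
sign_center [(array([0.4926, 0.2511, 0.1   ]), 0.73), (array([0.4989, 0.2485, 0.1081]), 0.59)]
cheese_stand [(array([4.957e-01, 2.479e-01, 1.000e-04]), 0.58)]
[(array([ 0.5405, -0.2706,  0.0431]), 0.77), (array([0.6322, 0.247 , 0.0015]), 0.22)]
```

View pics/c9.png

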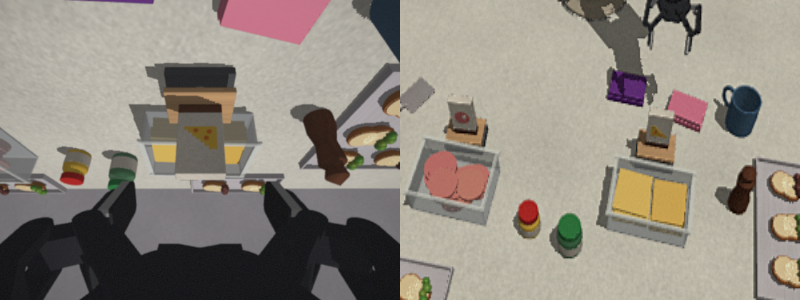

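The sign stands free, upright and square on the middle of the wooden top. The ham sign and everything else are where they were.

```bash
python3 -c "from workcell import ticket; print(ticket.finish_job())"
```

```text
the job is handed in; nothing more can be done
None
```

The cheese sign stands free and upright on its dark foot, square on the cheese stand's wooden top and within a few millimetres of the middle; nothing else looked moved, and the job was handed in at about 13 s of the 45 s allowed (no verdict came back).

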